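# Park the coating roller with the hand board

### The arm

A 6-joint arm with a two-finger parallel gripper is mounted at the origin on the work surface; the furniture and walls round the work are solid. World frame = base frame: x ahead of the robot, y to its left, z up, the work surface at z = 0. Lengths are in m, angles in rad, forces in N, time in s.
With the tool pointing down it reaches from about 0.275 to 1 m from the base axis. Payload 8.4 kg.
Tool frame: the origin (TCP) lies on the centre line of the jaws, within the pads' length; the fingertips stand 17 mm ahead of it and the grasp point (between the pads) lies 2 mm behind it (bot.tcp_to_tips is the y of the fingertips in the tool frame, in m); y points along the fingers, z is the direction in which the jaws open and shut, and the axes are right-handed (so a half turn about y gives the same grasp; the last joint's range is limited). The gripper opens to 85 mm and grips with 20 to 120 N. Pads are 22 mm wide; open, the fingers measure 114 mm over their backs; the gripper's body (76 mm by 85 mm) begins 54 mm behind the grasp point. The pads swing forward as they close: fully open they stand 13 mm farther back than shut.
Start: joints at [1.327, 0.353, 1.633, -0, 1.155, -0.002], TCP at [0.15, 0.607, 0.248] pointing down, gripper open.
Joint ranges: [-2.63, 2.63], [-0.92, 2.1], [0.06, 2.66], [-1.3, 4.44], [0, 2.69], [-3.02, 3.02]. Speed limits (rad/s): [2.22, 2.22, 2.79, 3.14, 3.14, 3.14].

### API

Orientations are given as a unit quaternion [x, y, z, w].
In Python, from workcell import bot, hand, kinematics, get_obs, vision, hand_in gives the robot as it stands. The module is installed in compiled form; this text tells all that it offers. Calls block until the motion is done:
- bot.reach(position, orientation): joint-space move of the TCP to a pose.
- bot.servo_line(position, ori=None, velocity=0.15): straight line of the TCP; ori=None keeps the orientation; velocity is the mean speed in m/s.
- bot.goto_joints(angles): joint-space move.
- hand.move_gripper(opening, strength=None): finger opening in m; strength is the grip in N (None keeps the last); returns when the fingers have stopped.
- bot.dwell(seconds).
- kinematics.solve_ik(position, orientation): joint angles nearest the present ones, or None.
- get_obs(): the state.
- vision.read_camera(name): name is "scene" or "top"; returns a dict with "frame" (480x640x3 uint8, red, green, blue), "intrinsics" (3x3 intrinsics, pixels), "dist" ([k1, k2, p1, p2, k3] as OpenCV has them; the pictures are not rectified), "view" (4x4, takes a point from world to camera coordinates). Camera axes: x right, y down, z forward; pixel columns grow to the right and rows downward; lengths in m; the calibration is good to about 2 mm. A picture is of the moment at which its call begins. There is no depth.
A pose or a line that the arm cannot do raises bot.IKError and nothing moves.
- hand_in(): hands the job in, once; it reports no verdict.
The state is a dict: "time_s": time; "joint_pos": joint angles; "joint_vel": joint speeds; "joint_efforts": joint torques, N m; "position": TCP position; "orientation": TCP orientation; "wrist_force": force on the tool from outside, world axes, zero at the start; "ft_torque": the same for the moment, N m; "gripper_width": finger opening in m.
Only numpy, scipy, OpenCV 4.12 (cv2) and the standard library are available. Lean on these libraries where they do the work, as an engineer would, in place of code of your own. Each camera call takes 0.05 s, during which the arm holds its last target.

### The job

Park the steel roller of the coating bed: take the hand board from the upturned tray by its handle, lay its flat underside on top of the roller and roll the roller along the bed under the board, over the low sill, until it sits in the seat against the end stop. Press gently, never with more than 20 newtons, and touch the roller only from above with the board's flat face, never with the fingers. Then lay the board flat in the middle of the upturned tray again; do not disturb the dish, the pen or the bottles.

Things in the scene. Friction and masses are not known exactly. Their poses are not given: they have to be found in the camera images.
- bed: Fixed aluminium bed 130 mm wide (x), 200 long (y). Origin: centre of underside, on the worktop. Flat rolling surface 16 mm up; side rails 18 mm above that, 114 apart. At +y a grey end stop (face at y = +85, 18 above the surface); before it, at y = +60.5, a low rounded steel sill about 1.5 mm proud runs across; the seat is between them. Low lip at -y.
- seat (a point): Where the roller's axis centre lies when it is seated between sill and end stop: bed frame (0, +69, 31) mm; it has about 1 mm of play either way along y. Axes as the bed's.
- roller: Loose ground-steel roller, 30 mm diameter, 96 mm long, plus an 11 mm thick, 7 mm long journal at each end; about 0.3 kg. Lies across the bed on its rolling surface and rolls freely along the bed's y; starts 49 to 89 mm short of the seat. Origin: its centre; x is its long axis (y and z turn as it rolls).
- board_grip (a point): Grasp centre of the grey hand board (about 0.18 kg): flat plate 84 mm (x) by 120 (y) by 10 thick; on top a black bar 66 long (x), 24 thick (y), from 10 to 44 mm above the plate's underside. This point: middle of the bar, 28 mm above the underside; grip across y. z up.
- board_face (a point): Centre of the hand board's flat underside (palm face), 28 mm below board_grip; same axes. Its contact with the roller is stiff: 1 mm too deep costs tens of newtons.
- tray: White plastic tray turned upside down, fixed, 102 mm (x) by 172 mm (y), flat top 22 mm above the worktop; the hand board lies on it at the start. Origin at the centre of its underside, on the worktop.
- petri_dish: White petri dish, 60 mm across, 14 mm high, bystander on the worktop. Origin at the centre of its underside.
- pen: Marker pen lying on the worktop, 125 mm long along its y, 15 mm high, bystander. Origin at the middle of its underside.
- white_bottle: White plastic bottle with a screw cap, 48 mm across, 83 mm tall, standing at the back, bystander. Origin at the centre of its underside.

How it is judged:
On the way, in this order (a step that is already met when the one before it is completed fails the run):
1. the hand board is lifted off the tray by its handle (height (world z) of board_face above 0.05 m and contact force between the fingers and roll_board above 1 N), for 0.2 s.
2. the roller is being rolled under the board's flat face: it is 15 mm on its way, the board lies on top of it, level and pressing (contact force between roll_board and roller above 0.5 N and distance of roller from where it was at the start of the episode above 0.015 m and height (world z) of board_face above 0.04 m and angle between board_face's own z axis and vertical below 0.2 rad and z of roller in the frame of bed below 0.034 m), for 0.1 s.
3. the roller lies in the seat between sill and end stop, square across the bed (y of roller in the frame of bed between 0.0655 and 0.0725 m and z of roller in the frame of bed between 0.029 and 0.0325 m and angle between the x axis of roller and the x axis of bed, either way round below 0.06 rad), for 0.3 s.
At the end, for the whole second after the job is handed in: The roller is at rest in the seat between sill and end stop (its centre within about 3.5 mm of the seat point along the bed, down on the bed, square to it within 0.06 rad), and the hand board lies still and flat on the upturned tray, its centre within 40 mm of the tray's (all of step 3 and linear speed of each of roller, roll_board below 0.01 m/s and horizontal distance between board_face and tray below 0.04 m and height (world z) of board_face between 0.018 and 0.027 m and angle between board_face's own z axis and vertical below 0.08 rad); the robot touches nothing.
It fails at once if the board presses on the roller with more than 20 N (contact force between roll_board and roller above 20 N).
It fails at once if the gripper or arm touches the roller (contact force between any of the fingers, the arm and roller above 0.3 N).
It fails at once if the roller is pushed from the side with the board (board face below the roller's top by more than 8 mm while touching it) (contact force between roll_board and roller above 0.5 N and height (world z) of board_face below 0.038 m).
It fails at once if the dish, the pen or the white bottle is moved more than 20 mm (distance of any of petri_dish, pen, white_bottle from where it was at the start of the episode above 0.02 m).
It also fails if it takes over 72 s, if anything falls off the work surface, if the arm or the gripper's body presses on something with over 40 N, if the wrist force passes 120 N, or if a joint passes its speed limit or range.

## Working session

There is one attempt and no reset: what is moved stays moved. The work goes in short steps, each a Python script; the robot and the scene stay as the last script left them, time stands still between calls to the robot, and variables do not carry over. Pictures are saved under pics/ and viewed, and the job is handed in when it is done.

```bash
mkdir -p pics; python3 - <<'E'
from workcell import *
import cv2
for n in ("scene","top"):
    d=vision.read_camera(n); cv2.imwrite(f"pics/{n}0.png",d["frame"][:,:,::-1])
    print(n,d["intrinsics"].tolist(),d["dist"],d["view"].tolist())
o=get_obs(); print(o)
E
```

```text
scene [[468.0761679371674, 0.0, 320.8572755587195], [0.0, 468.0761679371674, 245.31068244539549], [0.0, 0.0, 1.0]] [-0.11490864  0.          0.          0.          0.        ] [[-0.7888406713234287, -0.6143610030772528, 0.017057349263998444, 0.4381960103110856], [-0.4845963099344928, 0.6046729972918857, -0.6320893787621494, 0.31681838431311604], [0.3780169462654752, -0.5068837383897405, -0.7747077281737712, 0.6656309659641294], [0.0, 0.0, 0.0, 1.0]]
top [[538.1431813341264, 0.0, 323.0192446988508], [0.0, 538.1431813341264, 231.1113447650419], [0.0, 0.0, 1.0]] [0.00330724 0.         0.         0.         0.        ] [[-0.01191133123241566, -0.999771246729749, -0.017764413886059847, 0.0080193163372879], [-0.9907487256608958, 0.014201940426841241, -0.13496394885088253, 0.5533446732851891], [0.13518536455394448, 0.015992470120528884, -0.990691252666471, 0.9671537665953125], [0.0, 0.0, 0.0, 1.0]]
{'time_s': 0.1, 'joint_pos': array([ 1.32660532e+00,  3.53558491e-01,  1.63400256e+00,  7.70312428e-06,
        1.15518022e+00, -2.41486724e-03]), 'joint_vel': array([ 0.00150903, -0.00126559, -0.00050941,  0.0013144 , -0.00153161,
       -0.00073195]), 'joint_efforts': array([ 1.56310391e-03, -6.06355691e+01, -3.42817640e+01,  1.78620130e-04,
        4.15804912e-03, -7.77837357e-06]), 'position': array([0.14956054, 0.60646484, 0.24767395]), 'orientation': array([ 0.70234873, -0.08532622,  0.08522139, -0.70154331]), 'wrist_force': array([-0.35047393, -0.42633062, -0.31499916]), 'ft_torque': array([-0.05539531, -0.03777708, -0.04270425]), 'gripper_width': 0.08532581901241092}
```

View pics/scene0.png

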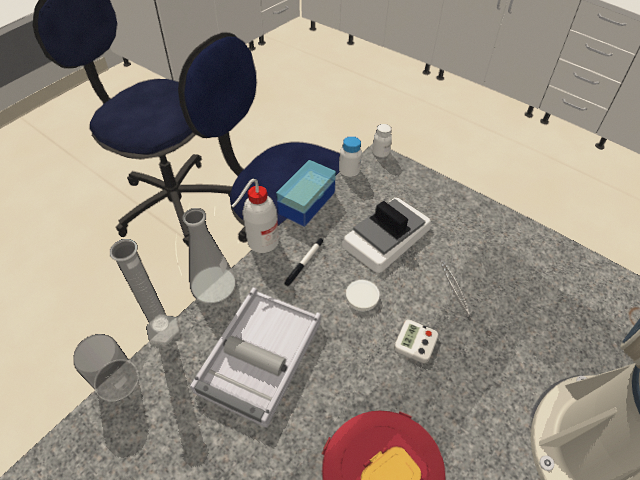

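View pics/top0.png

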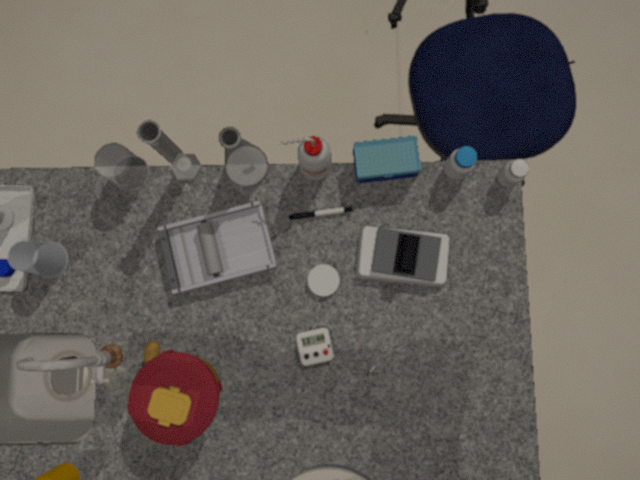

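```bash
python3 - <<'E'
import cv2
t=cv2.imread("pics/top0.png"); s=cv2.imread("pics/scene0.png")
cv2.imwrite("pics/t_bed.png",cv2.resize(t[195:300,150:285],None,fx=5.5,fy=5.5,interpolation=cv2.INTER_CUBIC))
cv2.imwrite("pics/t_tray.png",cv2.resize(t[215:295,350:460],None,fx=7,fy=7,interpolation=cv2.INTER_CUBIC))
cv2.imwrite("pics/s_bed.png",cv2.resize(s[285:425,185:330],None,fx=4,fy=4,interpolation=cv2.INTER_CUBIC))
cv2.imwrite("pics/s_tray.png",cv2.resize(s[190:280,335:440],None,fx=6,fy=6,interpolation=cv2.INTER_CUBIC))
E
```

```text
(no output)
```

View pics/t_bed.png

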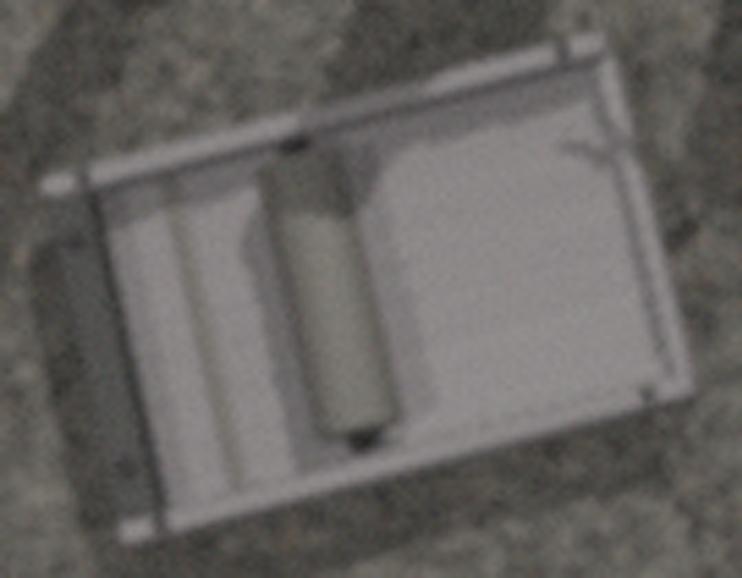

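View pics/t_tray.png

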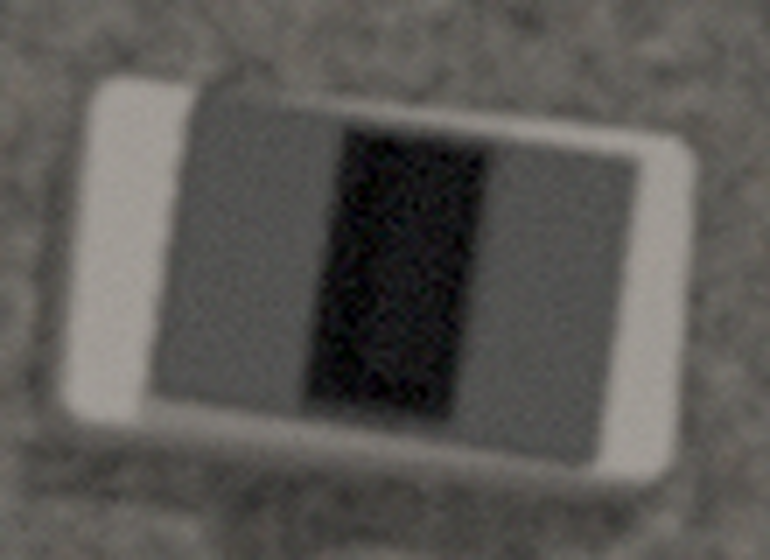

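View pics/s_bed.png

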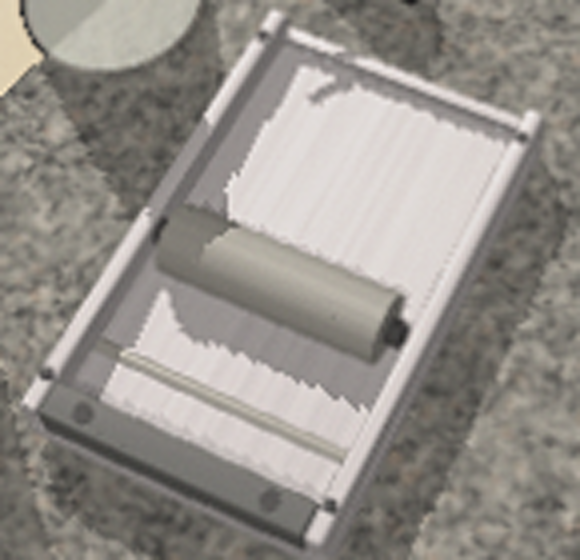

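View pics/s_tray.png

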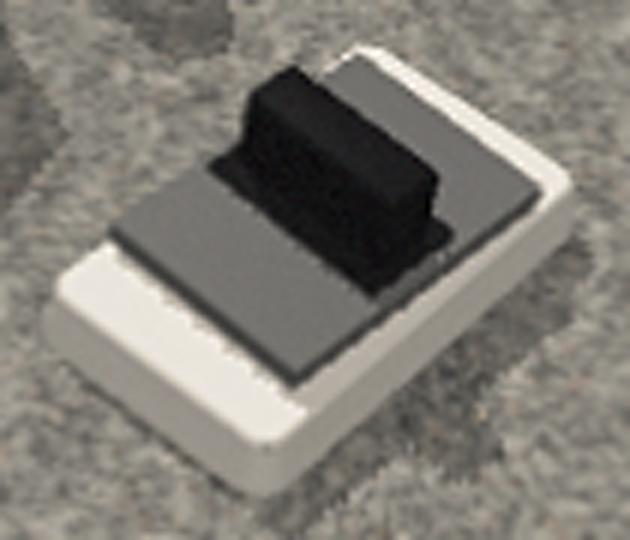

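```bash
cat > h.py <<'E'
import numpy as np, cv2
from scipy.optimize import least_squares
from workcell import *
def proj(d,P):
    P=np.atleast_2d(P).astype(float); V=np.array(d["view"])
    r,_=cv2.Rodrigues(V[:3,:3]); p,_=cv2.projectPoints(P,r,V[:3,3],np.array(d["intrinsics"]),np.array(d["dist"],float))
    return p[:,0]
def place(q,P): # q=x,y,yaw ; P in mm
    P=np.atleast_2d(P)/1000.; c,s=np.cos(q[2]),np.sin(q[2])
    return np.c_[q[0]+c*P[:,0]-s*P[:,1],q[1]+s*P[:,0]+c*P[:,1],P[:,2]]
def crop2px(p,f,o): return (np.array(p,float)+.5)/f-.5+np.array(o)
def fit(obs,q0):
    def res(q): return np.concatenate([(proj(d,place(q,P))-px).ravel() for d,P,px in obs])
    r=least_squares(res,q0); return r.x,r.fun.reshape(-1,2)
E
python3 - <<'E'
from h import *
T=vision.read_camera("top");S=vision.read_camera("scene")
bt=crop2px([[40,180],[122,540],[605,33],[691,397]],5.5,(150,195))
bs=crop2px([[25,403],[315,548],[278,10],[541,113]],4,(185,285))
B=np.array([[65,100,34],[-65,100,34],[65,-100,34],[-65,-100,34]])
for o in ([(T,B,bt)],[(S,B,bs)],[(T,B,bt),(S,B,bs)]):
    q,r=fit(o,[.45,.2,.2]); print("bed",q.round(4),r.round(1).tolist())
qb=q
yt=crop2px([[198,88],[640,153],[597,468],[148,402]],7,(350,215))
ys=crop2px([[110,233],[293,383],[540,190],[357,52]],6,(335,190))
print("board")
Bt=np.array([[42,60,10],[42,-60,10],[-42,-60,10],[-42,60,10]])+[0,0,22]
Bs=np.array([[42,60,10],[-42,60,10],[-42,-60,10],[42,-60,10]])+[0,0,22]
# scene: left corner, bottom corner, right, top
for o in ([(T,Bt,yt)],[(S,Bs,ys)],[(T,Bt,yt),(S,Bs[:,:],ys)]):
    q,r=fit(o,[.44,-.14,-.1]); print(q.round(4),r.round(1).tolist())
np.save("q.npy",np.array([qb,q]))
import pickle; pickle.dump((T,S),open("cams.pkl","wb"))
E
```

```text
bed [0.5276 0.2018 0.2394] [[-0.2, -0.8], [-0.6, 1.0], [0.0, -0.3], [0.7, 0.0]]
bed [0.5253 0.2013 0.2397] [[-1.9, -0.2], [1.3, 0.1], [-1.0, -0.9], [1.6, 0.6]]
bed [0.5263 0.2015 0.24  ] [[-0.0, -0.0], [-0.4, 1.7], [0.2, 0.4], [0.9, 0.7], [-2.5, -0.5], [0.7, -0.3], [-1.5, -1.2], [1.0, 0.3]]
board
[ 0.5087 -0.1532 -0.1665] [[-0.6, 0.1], [-0.0, 0.4], [0.4, 0.0], [0.2, -0.5]]
[ 0.5059 -0.1517 -0.17  ] [[-0.8, -0.7], [0.6, -0.1], [0.7, 0.3], [-0.5, 0.4]]
[ 0.5075 -0.1528 -0.1677] [[-0.8, 0.7], [-0.2, 1.1], [0.2, 0.7], [-0.0, 0.1], [-1.2, -1.3], [0.3, -0.8], [0.2, -0.5], [-0.9, -0.3]]
```

```bash
python3 - <<'E'
from h import *
import pickle; T,S=pickle.load(open("cams.pkl","rb")); qb,qy=np.load("q.npy")
# roller ends body in bed frame: body x=+-48
rt=crop2px([[302,163],[363,435]],5.5,(150,195))
for n in range(1):
    def res(p):
        c=place(qb,[p[0],p[1],31])[0]; q=[c[0],c[1],qb[2]+p[2]]
        return (proj(T,place(q,[[48,0,31],[-48,0,31]]))-rt).ravel()
    r=least_squares(res,[0,0,0]); print("roller in bed mm,rad",r.x,r.fun.round(1)); p=r.x
# tray from top corners z=22 (extrapolated edges)
tt=crop2px([[88,75],[697,135],[672,485],[62,422]],7,(350,215))
P=np.array([[51,86,22],[51,-86,22],[-51,-86,22],[-51,86,22]])
ts=crop2px([[45,285],[258,447],[575,187],[365,42]],6,(335,190))
Ps=P[[0,3,2,1]]
for o in ([(T,P,tt)],[(S,Ps,ts)],[(T,P,tt),(S,Ps,ts)]):
    q,rr=fit(o,[.5,-.15,-.1]); print("tray",q.round(4),rr.round(1).tolist())
np.save("q.npy",np.array([qb,qy,q,[p[0],p[1],p[2]]]))
def draw(im,d,f,off,q,segs,col):
    for a,b in segs:
        L=(proj(d,place(q,np.linspace(a,b,12)))-off+.5)*f-.5
        cv2.polylines(im,[np.round(L*8).astype(int).reshape(-1,1,2)],False,col,1,cv2.LINE_AA,3)
bed=[]
for x in(65,57,-57,-65): bed.append(([x,-100,34],[x,100,34]))
bed+= [([-65,100,34],[65,100,34]),([-57,85,34],[57,85,34]),([-57,60.5,17.5],[57,60.5,17.5]),([-65,-100,34],[65,-100,34])]
c=place(qb,[p[0],p[1],31])[0]; qr=[c[0],c[1],qb[2]+p[2]]
rol=[]
for x in(-48,48):
    a=np.linspace(0,2*np.pi,17)
    for i in range(16): rol.append(([x,15*np.cos(a[i]),31+15*np.sin(a[i])],[x,15*np.cos(a[i+1]),31+15*np.sin(a[i+1])]))
rol.append(([-55,0,31],[55,0,31]))
out=[]
for d,(x0,x1,y0,y1) in ((T,(150,285,195,300)),(S,(185,330,285,425))):
    f=4; im=cv2.resize(d["frame"][y0:y1,x0:x1,::-1],None,fx=f,fy=f,interpolation=cv2.INTER_CUBIC)
    draw(im,d,f,np.array([x0,y0]),qb,bed,(0,0,255)); draw(im,d,f,np.array([x0,y0]),qr,rol,(0,255,0)); out.append(im)
cv2.imwrite("pics/ov_t.png",out[0]);cv2.imwrite("pics/ov_s.png",out[1])
E
```

```text
roller in bed mm,rad [ 4.55509774e-01  1.22523765e+01 -4.74678660e-03] [ 0.   0.1 -0.  -0.1]
tray [ 0.5095 -0.1502 -0.112 ] [[-1.6, -2.2], [2.3, -2.0], [2.1, 2.0], [-2.8, 1.9]]
tray [ 0.5079 -0.1506 -0.1333] [[-3.9, -0.5], [0.5, 3.3], [3.8, -1.2], [-0.2, -3.1]]
tray [ 0.5088 -0.1504 -0.1208] [[-1.2, -2.1], [2.6, -1.2], [2.0, 2.8], [-2.9, 1.8], [-4.1, -0.2], [0.7, 3.2], [3.1, -1.8], [-1.2, -3.4]]
```

View pics/ov_t.png

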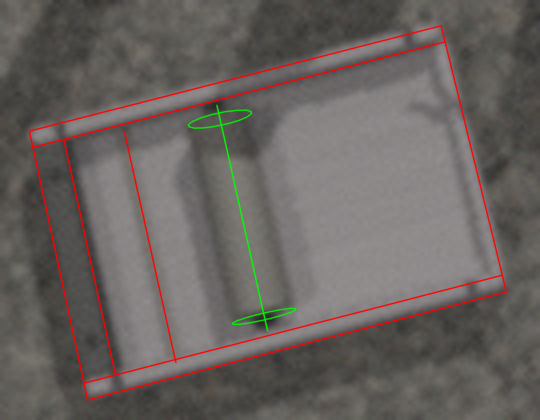

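View pics/ov_s.png

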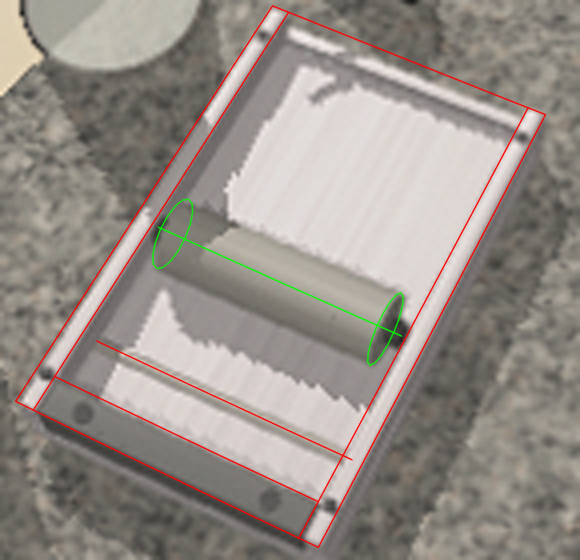

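```bash
cat >> h.py <<'E'
from scipy.spatial.transform import Rotation as R
def ori(psi,flip=False):
    z=np.array([-np.sin(psi),np.cos(psi),0])*(-1 if flip else 1); y=np.array([0,0,-1.]); x=np.cross(y,z)
    return R.from_matrix(np.c_[x,y,z]).as_quat()
E
python3 - <<'E'
from h import *
q=np.load("q.npy"); print(R.from_quat(get_obs()["orientation"]).as_matrix().round(2))
for fl in (0,1):
  for (x,y,z,p) in ((*q[1][:2],.052,q[1][2]),(*q[1][:2],.3,q[1][2]),(*q[0][:2],.08,q[0][2]),(.15,.55,.4,q[0][2])):
    j=kinematics.solve_ik([x,y,z],ori(p,fl)); print(fl,None if j is None else np.round(j,2))
E
```

```text
[[ 0.97 -0.    0.24]
 [-0.24 -0.    0.97]
 [-0.   -1.   -0.  ]]
0 [-0.3   0.48  1.98 -0.    0.68 -1.7 ]
0 [-0.3   0.16  1.78 -0.    1.21 -1.7 ]
0 [ 0.36  0.47  1.89 -0.    0.78 -1.45]
0 [ 1.3   0.16  1.56 -0.    1.43 -0.51]
1 [-0.3   0.48  1.98 -0.    0.68  1.44]
1 [-0.3   0.16  1.78 -0.    1.21  1.44]
1 [ 0.36  0.47  1.89 -0.    0.78  1.69]
1 [1.3  0.16 1.56 0.   1.43 2.63]
```

```bash
python3 - <<'E'
from h import *
q=np.load("q.npy"); b=q[1]
p=get_obs()["position"]
bot.servo_line([p[0],p[1],.38],velocity=.3)
bot.reach([b[0],b[1],.25],ori(b[2])); print(get_obs()["time_s"])
bot.servo_line([b[0],b[1],.10],velocity=.2)
o=get_obs(); print(o["time_s"],o["position"],o["wrist_force"])
d=vision.read_camera("top"); cv2.imwrite("pics/t1.png",cv2.resize(d["frame"][180:340,320:500,::-1],None,fx=4,fy=3.7))
d=vision.read_camera("scene"); cv2.imwrite("pics/s1.png",cv2.resize(d["frame"][130:290,320:500,::-1],None,fx=4,fy=3.7))
E
```

```text
3.775
4.675 [ 0.50823807 -0.152886    0.10077698] [ 0.48090864  0.07258862 -0.61736077]
```

View pics/s1.png

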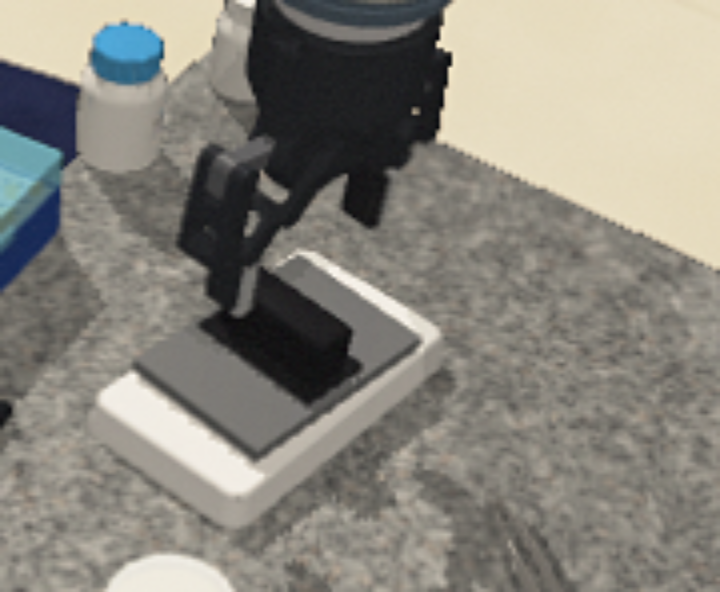

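```bash
python3 - <<'E'
from h import *
import pickle; T,S=pickle.load(open("cams.pkl","rb")); b=np.load("q.npy")[1]
for P in ([0,45,94],[0,-45,94],[0,0,66]): print((proj(S,place(b,P))-[320,130])*[4,3.7])
E
```

```text
[[225.47301688 308.17933146]]
[[354.93687857 223.28685927]]
[[283.93248151 303.11080111]]
```

```bash
python3 - <<'E'
from h import *
b=np.load("q.npy")[1]
bot.servo_line([b[0],b[1],.057],velocity=.08)
o=get_obs(); print(o["time_s"],o["position"],o["wrist_force"])
hand.move_gripper(.015,90)
o=get_obs(); print(o["time_s"],o["position"],o["wrist_force"],o["gripper_width"])
bot.servo_line([b[0],b[1],.14],velocity=.1); bot.dwell(.3)
F=[]
for i in range(5):
    bot.dwell(.05); F.append(get_obs()["wrist_force"])
print(np.round(F,2)); o=get_obs(); print(o["time_s"],o["position"],o["ft_torque"],o["gripper_width"])
d=vision.read_camera("scene"); cv2.imwrite("pics/s2.png",cv2.resize(d["frame"][100:290,300:500,::-1],None,fx=3.8,fy=3.1))
E
```

```text
5.4583 [ 0.50760298 -0.15282989  0.05695189] [ 0.0673796  -0.29345659 -0.32517572]
6.05 [ 0.50785988 -0.15288587  0.05754208] [-0.42674642  0.32097437  5.42289832] 0.02225241767582558
[[-0.6   0.26 -1.06]
 [ 0.24 -0.09 -1.77]
 [ 0.19  0.71 -1.82]
 [ 0.69 -0.28 -1.98]
 [ 0.21  0.03 -0.67]]
7.5833 [ 0.50750816 -0.1527951   0.13993586] [0.0277393  0.02706304 0.02826571] 0.022484800745527726
```

View pics/s2.png

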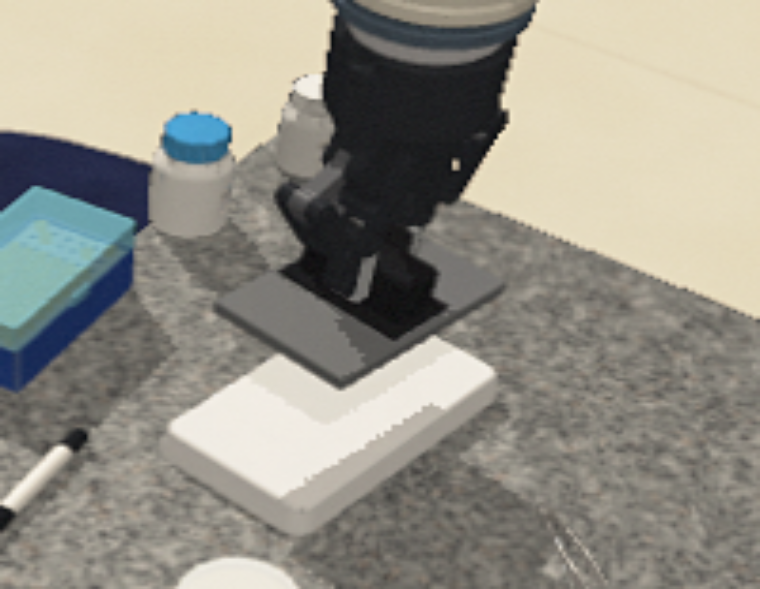

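```bash
python3 - <<'E'
from h import *
q=np.load("q.npy"); B=q[0]; yr=q[3][1]
s=place(B,[0,yr-38,0])[0]
bot.servo_line([s[0],s[1],.16],ori(B[2]),velocity=.2)
bot.servo_line([s[0],s[1],.0865],velocity=.1); bot.dwell(.3)
t0=get_obs()["time_s"]; print(np.round([get_obs()["wrist_force"][2] for i in range(8)],2),get_obs()["time_s"]-t0)
F=[]
for i in range(20): bot.dwell(.01); F.append(get_obs()["wrist_force"])
o=get_obs();print(np.mean(F,0),np.std(F,0),o["time_s"]-t0,o["position"],s)
np.save("base.npy",np.mean(F,0))
t0=get_obs()["time_s"]; p=o["position"]; bot.servo_line([s[0],s[1],.0863],velocity=.02); print(get_obs()["time_s"]-t0)
o=get_obs();print(o["time_s"],o["position"])
d=vision.read_camera("scene"); cv2.imwrite("pics/s3.png",cv2.resize(d["frame"][200:430,150:380,::-1],None,fx=2.6,fy=2.6))
E
```

```text
[-2.51 -2.51 -2.51 -2.51 -2.51 -2.51 -2.51 -2.51] 0.0
[-0.05456755  0.06753882 -2.03639494] [0.40319336 0.39088434 0.61608401] 0.16660000000000075 [0.53247573 0.17647451 0.08665518] [0.53241869 0.17646451 0.        ]
0.25
11.0333 [0.53242107 0.17643222 0.08627581]
```

View pics/s3.png

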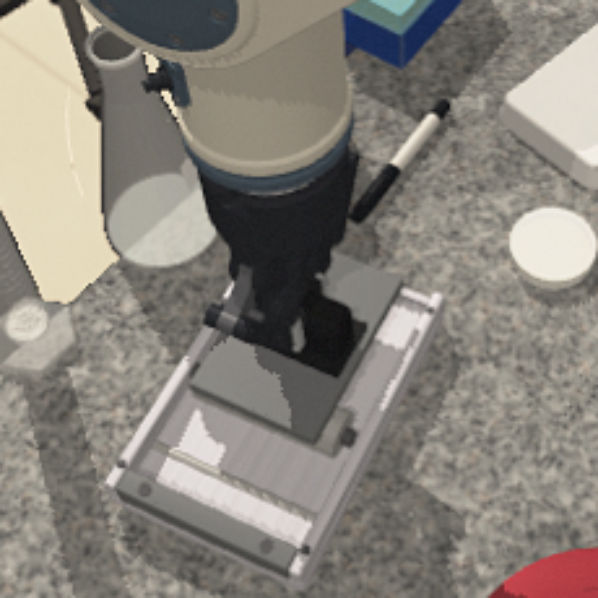

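```bash
cat >> h.py <<'E'
def force(n=6):
    F=[]
    for i in range(n): bot.dwell(.008); F.append(get_obs()["wrist_force"])
    return np.mean(F,0)-np.load("base.npy")
E
python3 - <<'E'
from h import *
q=np.load("q.npy"); B=q[0]; s=place(B,[0,q[3][1]-38,0])[0]
z=.0863
while z>.079:
    z-=.0005 if z>.0835 else .0002
    bot.servo_line([s[0],s[1],z],velocity=.02); f=force()
    print(round(z,5),round(get_obs()["position"][2],5),f.round(2))
    if f[2]>2.5: break
print(get_obs()["time_s"],get_obs()["ft_torque"])
E
```

```text
0.0858 0.08575 [-0.02 -0.21  0.22]
0.0853 0.0853 [ 0.12  0.01 -0.12]
0.0848 0.08477 [ 0.16 -0.13  0.1 ]
0.0843 0.08429 [ 0.36  0.33 -0.1 ]
0.0838 0.08378 [ 0.08 -0.15  0.26]
0.0833 0.08326 [ 0.24  0.01 -0.07]
0.0831 0.08308 [ 0.37 -0.09 -0.1 ]
0.0829 0.08289 [-0.05 -0.06 -0.11]
0.0827 0.08269 [ 0.22 -0.26 -0.12]
0.0825 0.08249 [ 0.13 -0.1   0.1 ]
0.0823 0.08229 [ 0.25 -0.09 -0.27]
0.0821 0.0821 [ 0.3  -0.17 -0.08]
0.0819 0.08189 [0.21 0.01 0.37]
0.0817 0.08169 [-0.18 -0.44  0.26]
0.0815 0.08153 [0.01 0.24 0.87]
0.0813 0.08148 [-1.16  0.1   3.49]
15.8833 [0.07717246 0.25564636 0.02362272]
```

```bash
cat >> h.py <<'E'
def roll(y,yend,step,z,target,vel,lim=.00015,fx=0,zff=0,log=2):
    q=np.load("q.npy"); B=q[0]; k=0
    while y<yend-1e-6:
        y=min(y+step,yend); p=place(B,[fx,y,0])[0]
        bot.servo_line([p[0],p[1],z],velocity=vel); f=force(5)
        fb=-np.sin(B[2])*f[0]+np.cos(B[2])*f[1]
        z+=np.clip((f[2]-target)/15e3*.6,-lim,lim*1.7); k+=1
        if k%log==0: print(round(y,2),"z",round(z*1e3,2),round(get_obs()["position"][2]*1e3,2),"Fz",round(f[2],2),"Fy",round(fb,2))
        if f[2]>13:
            print("HIGH",f); z+=.0002; bot.servo_line([p[0],p[1],z],velocity=.02)
    print("end",y,z,get_obs()["time_s"]); return y,z
E
python3 - <<'E'
from h import *
y0=np.load("q.npy")[3][1]-38
roll(y0,y0+30,3,.0813,4,.03,log=1)
d=vision.read_camera("scene"); cv2.imwrite("pics/s4.png",cv2.resize(d["frame"][200:430,150:380,::-1],None,fx=2.6,fy=2.6))
E
```

```text
-22.75 z 81.36 81.43 Fz 5.47 Fy 0.1
-19.75 z 81.45 81.43 Fz 6.25 Fy 0.13
-16.75 z 81.49 81.44 Fz 5.13 Fy 0.32
-13.75 z 81.53 81.46 Fz 4.88 Fy -0.05
-10.75 z 81.54 81.47 Fz 4.25 Fy 0.08
-7.75 z 81.51 81.45 Fz 3.26 Fy -0.1
-4.75 z 81.49 81.49 Fz 3.44 Fy 0.12
-1.75 z 81.5 81.49 Fz 4.3 Fy -0.08
1.25 z 81.5 81.48 Fz 4.14 Fy 0.15
4.25 z 81.52 81.48 Fz 4.47 Fy 0.25
end 4.252376528893102 0.08152326869059495 18.8
```

View pics/s4.png

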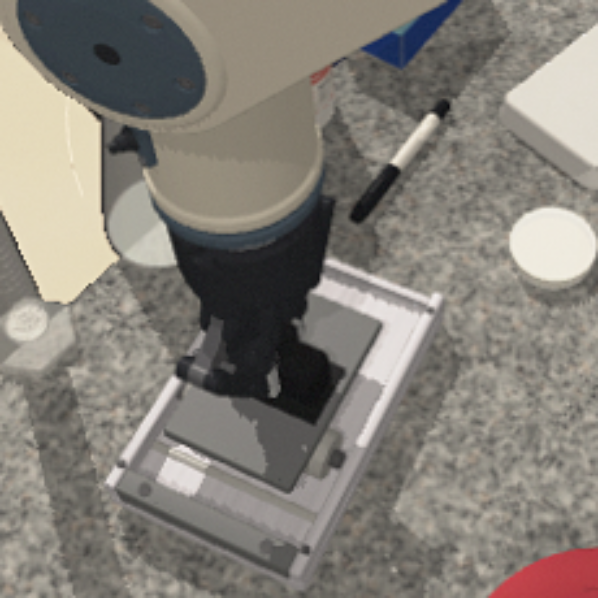

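```bash
python3 - <<'E'
from h import *
y,z=roll(4.2524,46.25,3.5,.08152,4.5,.03,log=2)
y,z=roll(y,66,.9,z,7,.02,log=1)
d=vision.read_camera("scene"); cv2.imwrite("pics/s5.png",cv2.resize(d["frame"][200:430,150:380,::-1],None,fx=2.6,fy=2.6))
E
```

```text
11.25 z 81.47 81.48 Fz 3.57 Fy -0.04
18.25 z 81.48 81.48 Fz 4.76 Fy -0.12
25.25 z 81.5 81.48 Fz 4.47 Fy 0.36
32.25 z 81.49 81.49 Fz 4.48 Fy -0.16
39.25 z 81.52 81.48 Fz 5.07 Fy -0.09
46.25 z 81.49 81.51 Fz 3.84 Fy 0.12
end 46.25 0.08148737065141333 22.55
47.15 z 81.4 81.5 Fz 4.71 Fy 0.35
48.05 z 81.35 81.5 Fz 5.92 Fy 0.37
48.95 z 81.36 81.47 Fz 7.3 Fy 0.0
49.85 z 81.37 81.49 Fz 7.17 Fy -0.03
50.75 z 81.37 81.47 Fz 7.0 Fy 0.14
51.65 z 81.38 81.48 Fz 7.34 Fy 0.35
52.55 z 81.39 81.49 Fz 7.12 Fy 0.13
53.45 z 81.4 81.48 Fz 7.27 Fy -0.06
54.35 z 81.39 81.47 Fz 6.82 Fy 0.29
55.25 z 81.4 81.49 Fz 7.29 Fy -0.47
56.15 z 81.45 81.56 Fz 8.24 Fy -2.4
57.05 z 81.55 81.7 Fz 9.46 Fy -2.18
57.95 z 81.68 81.88 Fz 10.2 Fy -2.36
58.85 z 81.82 82.01 Fz 10.4 Fy -2.11
59.75 z 81.95 82.13 Fz 10.26 Fy -1.45
60.65 z 82.09 82.28 Fz 10.68 Fy -1.8
61.55 z 82.21 82.39 Fz 10.02 Fy -1.63
62.45 z 82.32 82.5 Fz 9.64 Fy -1.21
63.35 z 82.41 82.59 Fz 9.31 Fy -1.16
64.25 z 82.52 82.68 Fz 9.81 Fy -1.11
65.15 z 82.62 82.75 Fz 9.27 Fy -1.28
66 z 82.68 82.8 Fz 8.56 Fy -0.89
end 66 0.08267804244832085 28.9667
```

View pics/s5.png

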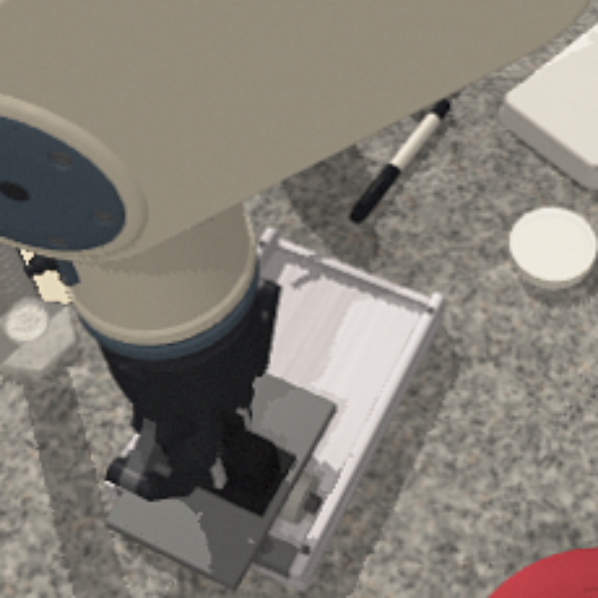

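```bash
python3 - <<'E'
from h import *
y,z=roll(66,88,1,.08268,5,.02,lim=.0002,log=1)
d=vision.read_camera("scene"); cv2.imwrite("pics/s6.png",cv2.resize(d["frame"][250:430,180:350,::-1],None,fx=3.5,fy=3.3))
E
```

```text
67 z 82.83 82.87 Fz 8.68 Fy -0.54
68 z 82.94 82.92 Fz 7.82 Fy -0.61
69 z 83.02 82.93 Fz 6.89 Fy 0.22
70 z 83.06 82.95 Fz 6.04 Fy 0.06
71 z 83.04 82.96 Fz 4.49 Fy 0.24
72 z 83.0 82.96 Fz 4.2 Fy 0.24
73 z 82.93 82.94 Fz 3.2 Fy -0.13
74 z 82.84 82.89 Fz 2.6 Fy 0.63
75 z 82.73 82.84 Fz 2.31 Fy -0.03
76 z 82.63 82.75 Fz 2.64 Fy 0.64
77 z 82.57 82.67 Fz 3.51 Fy 0.83
78 z 82.48 82.59 Fz 2.63 Fy 0.85
79 z 82.36 82.48 Fz 1.92 Fy 0.52
80 z 82.25 82.37 Fz 2.23 Fy 0.92
81 z 82.11 82.19 Fz 1.67 Fy 1.0
82 z 81.91 81.94 Fz -0.26 Fy 0.16
83 z 81.72 81.86 Fz 0.07 Fy -0.12
84 z 81.52 81.71 Fz -0.07 Fy 0.49
85 z 81.33 81.55 Fz 0.41 Fy -0.06
86 z 81.27 81.51 Fz 3.44 Fy -2.04
87 z 81.3 81.48 Fz 5.81 Fy -3.52
88 z 81.39 81.47 Fz 7.32 Fy -3.59
end 88 0.08139495577075563 35.4333
```

View pics/s6.png

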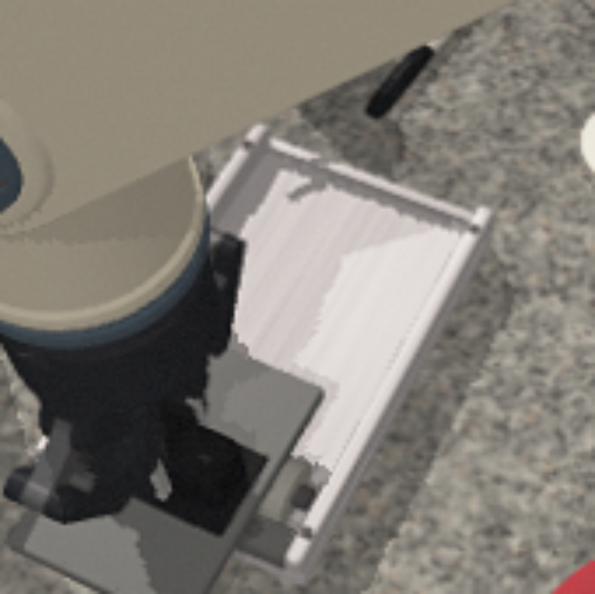

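```bash
python3 - <<'E'
from h import *
q=np.load("q.npy"); b=q[1]
o=get_obs(); p=o["position"]
bot.servo_line([p[0],p[1],.10],velocity=.05)
bot.servo_line([p[0],p[1],.16],velocity=.15)
bot.servo_line([b[0],b[1],.16],ori(b[2]),velocity=.22); bot.dwell(.1)
o=get_obs(); print(o["time_s"],o["position"])
for n in("top","scene"):
    d=vision.read_camera(n); c=d["frame"][195:300,150:285,::-1] if n=="top" else d["frame"][285:425,185:330,::-1]
    cv2.imwrite(f"pics/{n}7.png",cv2.resize(c,None,fx=4,fy=4,interpolation=cv2.INTER_CUBIC))
    if n=="scene": cv2.imwrite("pics/s8.png",d["frame"][:,:,::-1])
E
```

```text
38.8083 [ 0.50755803 -0.15216473  0.15998878]
```

View pics/scene7.png

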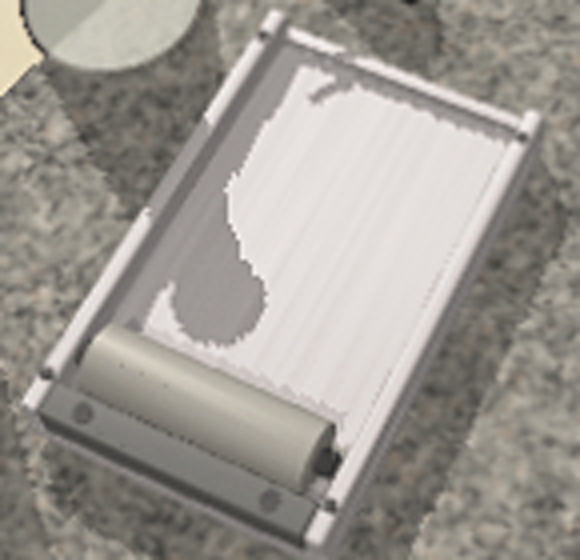

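View pics/s8.png

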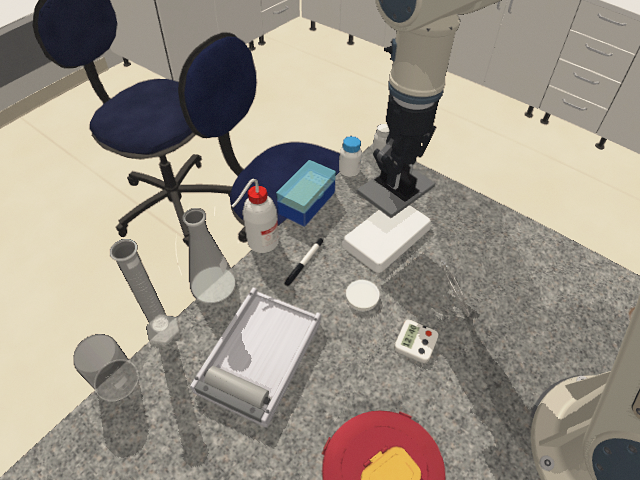

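View pics/top7.png

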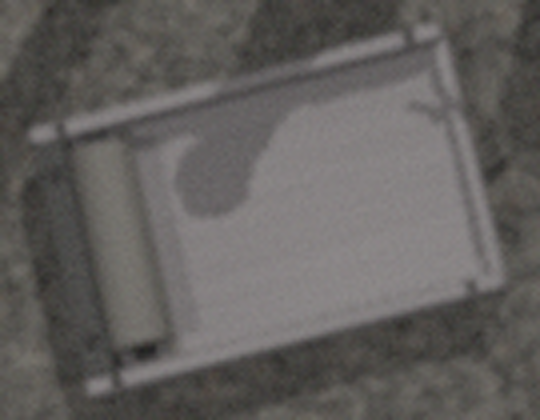

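```bash
python3 - <<'E'
from h import *
b=np.load("q.npy")[1]; x,y=.5083,-.1512
bot.servo_line([x,y,.062],velocity=.08); bot.dwell(.1)
z=.062
while z>.0555:
    z-=.0004 if z>.0585 else .0002
    bot.servo_line([x,y,z],velocity=.02); f=force()
    if f[2]>2.5: break
print(z,f,get_obs()["time_s"])
hand.move_gripper(.03,20); bot.dwell(.2); hand.move_gripper(.06)
o=get_obs(); print(o["wrist_force"],o["gripper_width"])
bot.servo_line([x,y,.11],velocity=.1); bot.servo_line([x,y,.25],velocity=.25)
bot.reach([.35,-.3,.3],ori(b[2])); bot.dwell(.5)
print(get_obs()["time_s"])
for n in("top","scene"):
    d=vision.read_camera(n); cv2.imwrite(f"pics/{n}9.png",d["frame"][:,:,::-1])
E
```

```text
0.05740000000000003 [-0.9777653   0.49509533  4.5384176 ] 44.5833
[0.08553517 0.05799336 0.17242633] 0.060088817567118334
48.2
```

View pics/scene9.png

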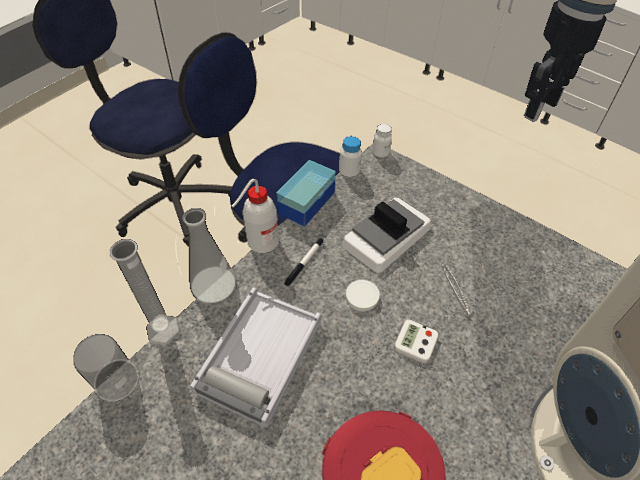

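View pics/top9.png

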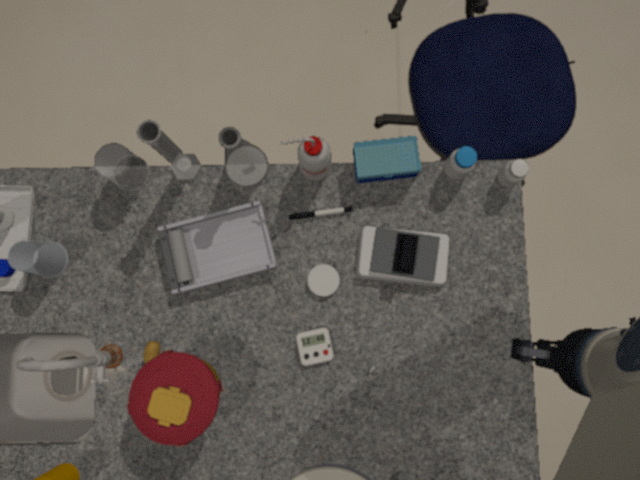

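The two pictures show the roller in the seat against the stop (top view, about 180,255). The board lies flat in the middle of the tray (403,254). The dish (323,281), the pen (320,213) and the bottles are where they were at the start, and the arm is clear of everything.

```bash
python3 -c "
from workcell import *
hand_in(); print(get_obs()['time_s'])"
```

```text
the job is handed in; nothing more can be done
the job is handed in; nothing more can be done
```

The roller is in the seat against the end stop, the board is back flat in the middle of the upturned tray, and I handed the job in at about 48 s of the 72 s allowed. The hand-in reported no verdict.

- **Rolling:** I gripped the board by its handle, lowered it onto the roller until I felt contact, and rolled the roller under it with force control. The highest force reading was about 10.7 N, while climbing the sill; readings were taken after each small step, so a brief peak in between could have been missed. The wrist readings showed the roller climb about 1.5 mm, drop off the sill, and then push back with about 3.5 N along the bed as it met the stop.
- **Roller check:** With the board lifted away, both camera views showed the roller square in the seat against the stop. The final pictures show the same.
- **Board and bystanders:** The board met the tray at the expected height. By eye, the final pictures show it flat and roughly central on the tray, the dish, pen and bottles where they started, and the arm clear of everything.
- **Measurement limits:** The two cameras differed by about 2–3 mm on where the bed and board were. The tray corner fit was rougher, off by up to about 4 pixels because of its rounded corners. I judged the final positions from the pictures and did not measure them again.

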